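# Seat a petri dish in the V guide of the dish reader

### The arm

A 6-joint arm with a two-finger parallel gripper is mounted at the origin on a cart in front of the work surface, level with it; the furniture and walls round the work are solid. World frame = base frame: x ahead of the robot, y to its left, z up, the work surface at z = 0. Lengths are in m, angles in rad, forces in N, time in s.
With the tool pointing down it reaches from about 0.375 to 0.975 m from the base axis. Payload 3.8 kg.
Tool frame: the origin (TCP) lies midway between the tips of the shut fingers; the grasp point (between the pads) lies 19 mm behind it; z points along the fingers, y is the direction in which the jaws open and shut (so a half turn about z gives the same grasp; the last joint's range is limited). The gripper opens to 85 mm and grips with 20 to 120 N. Pads are 22 mm wide; open, the fingers measure 114 mm over their backs; the gripper's body (76 mm by 85 mm) begins 54 mm behind the grasp point. The pads swing forward as they close: fully open they stand 13 mm farther back than shut.
Start: joints at [-0.037, 0.264, 1.604, -0, 1.274, -0.037], TCP at [0.675, -0, 0.231] pointing down, gripper open.
Joint ranges: [-2.63, 2.63], [-0.94, 2.18], [0.31, 2.57], [-1.31, 4.45], [0, 2.66], [-2.55, 2.55]. Speed limits (rad/s): [2.57, 2.57, 3.14, 3.14, 3.14, 3.14].

### API

Orientations are given as a rotation vector (axis times angle).
In Python, from workcell import bot gives the robot as it stands.
- The arm moves only by the shell command python3 -m inch 'ROWS' [FORCE]. ROWS is JSON, a list of rows, each an object of numbers: "dx", "dy", "dz": the shift along the tool's x, y, z in m; "ax", "ay", "az": the turn, a rotation vector about the tool's x, y, z in degrees; "fingers": the opening, from -1 (shut) to 1 (fully open). A call has 1 to 20 rows; each row is the pose to reach, as a shift and turn from the pose measured when the call began, along the tool's axes at that moment; what a row does not reach only later rows make up. A row lasts 1/8 s, in which the tool goes at most 62.5 mm and 10.7 degrees, less where a joint would pass 70% of its speed; a pose out of reach is approached as far as the arm can. A call with a gripper value outside its range is refused whole. The fingers move at their own pace and stop on an object; FORCE is the grip in N (left out, the last holds). Time passes only in rows, so rows that repeat a pose let the fingers close. It gives the time, the measured TCP pose, the force and the opening at its end, in the units of the state.
- bot.read_state(): the state, without advancing time (a new reading comes with each control period).
- bot.read_camera(name): name is "scene" or "side" or "wrist"; returns (picture, depth): 480x640x3 uint8, blue, green, red; 480x640 float32, m along the optical axis (not along the pixel's ray), 0 where there is no reading.
- bot.get_calibration(name): a dict with "intrinsics" (3x3 intrinsics, pixels), "view" (4x4, takes a point from world to camera coordinates). Camera axes: x right, y down, z forward; pixel columns grow to the right and rows downward; lengths in m; the calibration is good to about 2 mm. A picture is of the moment at which its call begins: read the wrist's pose just before it. get_calibration takes no time and is no camera call; for the wrist camera it gives the pose at the moment of the call.
- bot.finish_job(): hands the job in, once; it reports no verdict.
Trained networks look in the newest picture that a camera, given by its name, has taken for a name from the list of things; names that differ only in an ending like _2 or _b are one class to them, and where a whole thing is asked for, a point or a joint stands for the part that bears it (a point fixed in the world has none). Each returns a list of dicts, best first, with "p" (0 to 1); they miss things now and then, are a little off and sometimes report something else, mostly with a low value. They report only what shows in the picture. A call takes as long as a camera call. They do not tell look-alikes from the thing itself.
- bot.masks_of(camera, thing): "region" (480x640 bool, what is visible of it) and "box" ([left, top, right, bottom] in pixels, round what is visible of it).
The state is a dict: "time": time; "q": joint angles; "joint_vel": joint speeds; "joint_torque": joint torques, N m; "tool_pos": TCP position; "tcp_rot": TCP orientation; "wrist_force": force on the tool from outside, world axes, zero at the start; "torque": the same for the moment, N m; "width": opening from 0.0 (shut) to 1.0 (fully open).
Only numpy, scipy, OpenCV 4.12 (cv2) and the standard library are available. Lean on these libraries where they do the work, as an engineer would, in place of code of your own. Each camera call takes 0.05 s, during which the arm holds its last target. There are 200 camera calls.

### The job

Slide the closed petri dish that lies by itself on the black table into the converging rails of the dish reader until it is fully home, resting against both rails in front of the scan window. Push it along the table without lifting it, and leave the other petri dish alone in its steel tray.

Things in the scene. Friction and masses are not known exactly. Their poses are not given: they have to be found in the camera images.
- dish: the dish to be seated: closed round petri dish, whitish, 91 mm diameter, 15 mm high, about 30 g, loose, lying flat on the black table (top at z = 0) 130 to 200 mm before its seat, outside the open end of the rails. Origin: centre of its underside; z up. It slides freely when pushed at its rim. The steel bench top beside the black table, towards +y, stands 2 mm higher
- reader: dish reader fixed to the black table: low grey housing, 90 x 130 x 49 mm, dark scan window in front, and two white plastic rails converging on it; no floor plate, the dish slides on the table. Origin: on the table where the centre of a fully seated dish lies; x is level, points into the V along its centre line to the window (the way to push); z up. The housing's front is 60 mm ahead of the origin
- mouth (a point): middle of the open end of the rails, on the table, 82 mm before the reader's origin on its centre line; axes as the reader's. Slippery rails, 18 mm high, 8 mm thick, 200 mm apart inside here, each closing in at 30 degrees to the centre line. A seated dish touches both, 23 mm ahead of the reader's origin and 39 mm to either side, and can go no farther
- tray_dish: the other petri dish, equal to the first (91 mm diameter, 15 mm high), loose, lying in the shallow steel tray (155 x 225 mm, 22 mm high); to be left alone. Origin: centre of its underside
Mind the look-alikes: they are no part of the job. Leave any red look-alike of the dish alone.

How it is judged:
At the end, for the whole second after the job is handed in: The dish lies flat on the table, at rest, its centre within 12 mm of the seat between the two rails (horizontal distance between dish and reader below 0.012 m and height (world z) of dish below 0.006 m and angle between dish's own z axis and vertical below 0.1 rad and linear speed of dish below 0.01 m/s); the robot touches nothing.
It fails at once if the dish is lifted more than 25 mm off the table (height (world z) of dish above 0.025 m).
It fails at once if the dish in the tray is moved more than 20 mm (distance of tray_dish from where it was at the start of the episode above 0.02 m).
It also fails if it takes over 35 s, if anything falls off the work surface, if the arm or the gripper's body presses on something with over 40 N, if the wrist force passes 120 N, or if a joint passes its speed limit or range.

## Working session

There is one attempt and no reset: what is moved stays moved. The work goes in short steps, Python scripts to look and compute and a shell command to move; the robot and the scene stay as the last step left them, time stands still between calls to the robot, and variables do not carry over. Pictures are saved under pics/ and viewed, about 8 in all and at most 12, crops included, and the job is handed in when it is done.

```bash
mkdir -p pics; cat > h.py <<'E'
import numpy as np,cv2
from workcell import bot
def pts(cam,d,reg):
    c=bot.get_calibration(cam);K=np.array(c["intrinsics"]);V=np.linalg.inv(np.array(c["view"]))
    v,u=np.where(reg&(d>0));z=d[v,u]
    P=np.c_[(u-K[0,2])/K[0,0]*z,(v-K[1,2])/K[1,1]*z,z]
    return P@V[:3,:3].T+V[:3,3]
E
python3 - <<'E'
from h import *
print(bot.read_state())
for cam in("scene","side"):
    im,d=bot.read_camera(cam);cv2.imwrite(f"pics/{cam}1.png",im);np.savez(f"{cam}1.npz",im=im,d=d)
    for t in("dish","reader","tray_dish"):
        for m in bot.masks_of(cam,t):
            P=pts(cam,d,m["region"])
            print(cam,t,round(m["p"],2),np.round(m["box"]),len(P),np.round(np.percentile(P,[2,50,98],axis=0),3).tolist() if len(P) else "")
E
```

```text
{'time': 0.0, 'q': array([-3.68908015e-02,  2.64734499e-01,  1.60538506e+00,  2.22331205e-05,
        1.27371032e+00, -3.69214375e-02]), 'joint_vel': array([-5.21449031e-04, -1.04806550e-03,  3.62458010e-05, -3.62739644e-04,
        1.00202423e-03, -6.70816710e-04]), 'joint_torque': array([ 6.10465631e-04, -5.15121067e+01, -3.67308676e+01, -4.07824507e-05,
        1.31324201e-02,  1.46811578e-05]), 'tool_pos': array([6.74260476e-01, 3.90506250e-05, 2.29968633e-01]), 'tcp_rot': array([-2.22024473, -2.22029824,  0.00236585]), 'wrist_force': array([ 0.17766134, -0.12818402, -0.54280159]), 'torque': array([-0.02968564, -0.0199831 ,  0.07178622]), 'width': 1.0005148514335918}
scene dish 0.94 [338. 155. 377. 184.] 922 [[0.433, -0.224, -0.0], [0.473, -0.176, 0.014], [0.515, -0.138, 0.018]]
scene dish 0.57 [273. 180. 311. 206.] 1005 [[0.554, -0.108, 0.0], [0.594, -0.062, 0.014], [0.636, -0.023, 0.018]]
scene reader 0.93 [304.  81. 390. 156.] 2378 [[0.407, -0.468, -0.001], [0.531, -0.385, 0.032], [0.603, -0.238, 0.052]]
scene tray_dish 0.9 [254. 379. 310. 430.] 2227 [[0.431, 0.395, 0.009], [0.472, 0.439, 0.018], [0.513, 0.479, 0.021]]
side dish 0.74 [331. 217. 366. 232.] 427 [[0.433, -0.23, -0.002], [0.477, -0.171, 0.014], [0.52, -0.135, 0.018]]
side dish 0.62 [290. 230. 322. 249.] 434 [[0.558, -0.104, 0.002], [0.599, -0.052, 0.014], [0.637, -0.019, 0.018]]
side reader 0.88 [306. 179. 374. 220.] 1208 [[0.408, -0.46, -0.001], [0.534, -0.382, 0.024], [0.604, -0.241, 0.051]]
side tray_dish 0.63 [330. 328. 379. 358.] 1021 [[0.433, 0.398, 0.007], [0.474, 0.446, 0.018], [0.515, 0.481, 0.022]]
```

```bash
python3 - <<'E'
from h import *
z=np.load("scene1.npz");im=z["im"];d=z["d"]
cv2.imwrite("pics/crop1.png",cv2.resize(im[60:240,220:430],None,fx=3.3,fy=3.3,interpolation=cv2.INTER_CUBIC))
m=bot.masks_of
P=pts("scene",d,np.ones(d.shape,bool))
# top-down height map 2mm
k=(P[:,0]>.3)&(P[:,0]<.8)&(P[:,1]>-.55)&(P[:,1]<.15)&(P[:,2]<.1)
v,u=np.where(d>0);C=im[v,u][k];Q=P[k]
S=1000
g=np.zeros((500,700,3),np.uint8)
o=np.argsort(Q[:,2]);Q=Q[o];C=C[o]
for q,c in zip(Q,C):
    r,cc=int((.8-q[0])*S),int((.15-q[1])*S)
    h=int(np.clip(q[2]/.05,0,1)*200)+40
    cv2.rectangle(g,(cc-1,r-1),(cc+1,r+1),(h,int(c.mean()),int(c[2])),-1)
cv2.imwrite("pics/top1.png",g)
E
```

```text
(no output)
```

View pics/crop1.png

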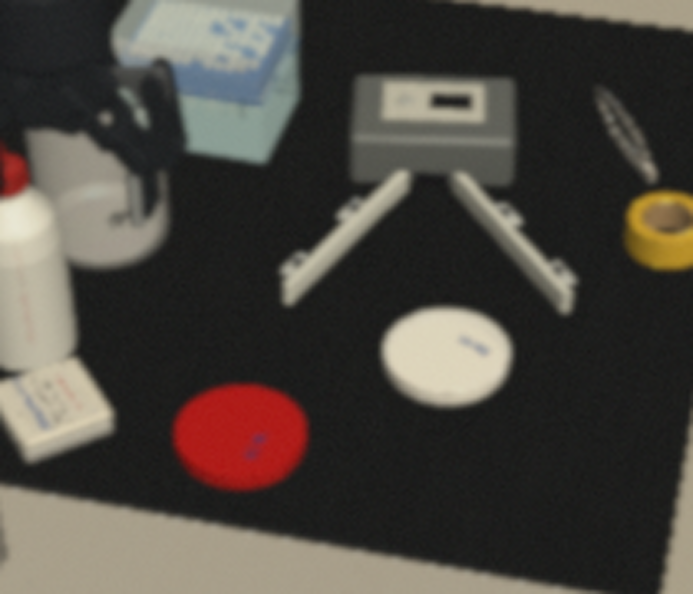

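View pics/top1.png

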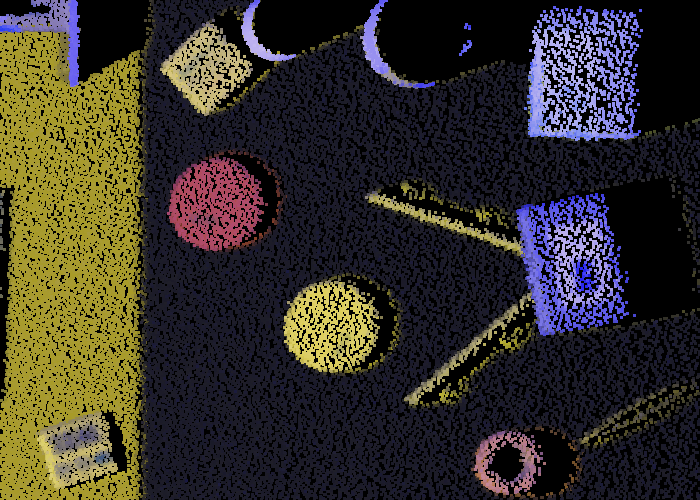

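View pics/scene1.png

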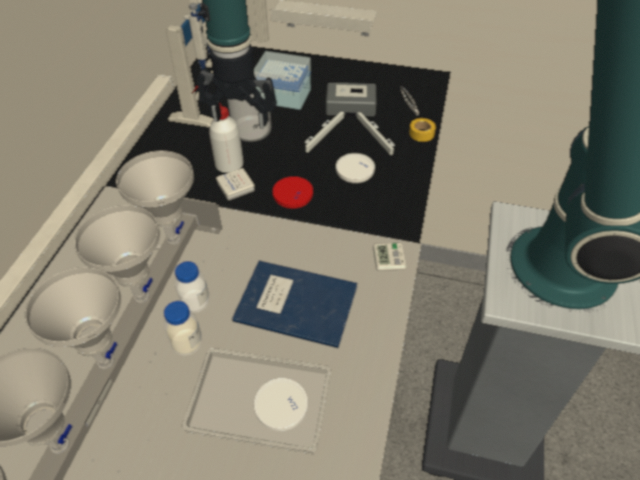

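```bash
python3 - <<'E'
from h import *
from scipy.optimize import least_squares
for cam in("scene","side"):
    z=np.load(cam+"1.npz");d=z["d"];P=pts(cam,d,np.ones(d.shape,bool))
    D=P[(np.hypot(P[:,0]-.473,P[:,1]+.181)<.06)&(P[:,2]>.011)&(P[:,2]<.025)]
    c,r=cv2.minEnclosingCircle(D[:,:2].astype(np.float32));
    print(cam,"dish",np.round(D[:,:2].mean(0),4),np.round(c,4),r)
    R=P[(P[:,2]>.013)&(P[:,2]<.022)&(P[:,1]<-.215)&(P[:,1]>-.36)&(P[:,0]>.38)&(P[:,0]<.62)]
    R=R[np.hypot(R[:,0]-.473,R[:,1]+.181)>.06]
    def f(p):
        a=p[2];e=np.array([np.cos(a),np.sin(a)]);n=np.array([-e[1],e[0]])
        q=R[:,:2]-p[:2];X=q@e;Y=np.abs(q@n)
        # rail mid-line: inner line through (-82,100), slope -tan30, +4mm outward
        return (X+.082)*.5+(Y-.1)*np.cos(np.pi/6)-.004
    s=least_squares(f,[.515,-.32,-1.4],loss="soft_l1",f_scale=.003)
    print("reader",np.round(s.x,4),np.degrees(s.x[2]),len(R),np.median(abs(s.fun)))
E
```

```text
scene dish [ 0.474  -0.1807] [ 0.4742 -0.1813] 0.048353198915719986
reader [ 0.517  -0.3208 -1.3792] -79.02209465302754 272 0.002252895553178885
side dish [ 0.4747 -0.1774] [ 0.4729 -0.1799] 0.05036484822630882
reader [ 0.5181 -0.3185 -1.3661] -78.27085249908731 130 0.0024482241497791827
```

```bash
python3 -m inch '[{"dx":-0.108,"dy":-0.222,"dz":0.14,"az":-17,"fingers":0},{"dx":-0.108,"dy":-0.222,"dz":0.14,"az":-17,"fingers":0},{"dx":-0.108,"dy":-0.222,"dz":0.14,"az":-17,"fingers":0},{"dx":-0.108,"dy":-0.222,"dz":0.14,"az":-17,"fingers":0},{"dx":-0.108,"dy":-0.222,"dz":0.14,"az":-17,"fingers":0},{"dx":-0.108,"dy":-0.222,"dz":0.14,"az":-17,"fingers":0},{"dx":-0.108,"dy":-0.222,"dz":0.18,"az":-17,"fingers":0},{"dx":-0.108,"dy":-0.222,"dz":0.21,"az":-17,"fingers":0},{"dx":-0.108,"dy":-0.222,"dz":0.21,"az":-17,"fingers":0}]'
python3 - <<'E'
from h import *
im,d=bot.read_camera("wrist");cv2.imwrite("pics/w1.png",im)
P=pts("wrist",d,np.ones(d.shape,bool)).reshape(-1,3)
im2,d2=bot.read_camera("scene")
im3,d3=bot.read_camera("side");cv2.imwrite("pics/s2.png",np.hstack([cv2.resize(i[100:260,250:410],None,fx=2.5,fy=2.5) for i in(im2,im3)]))
E
```

```text
invalid input at $[0]: expected keys dx, dy, dz, ax, ay, az, fingers
```

View pics/w1.png

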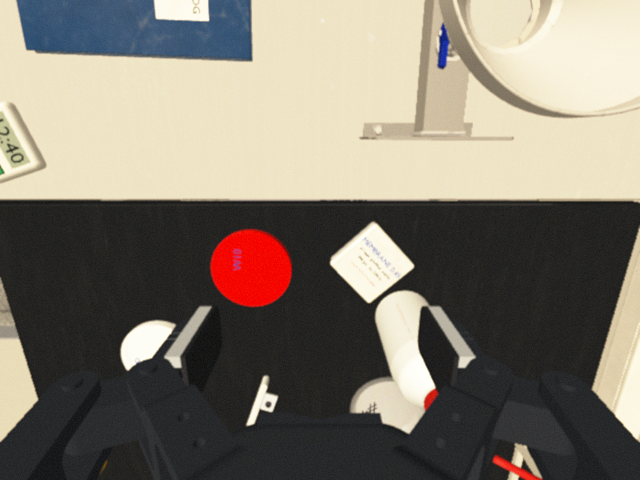

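View pics/s2.png

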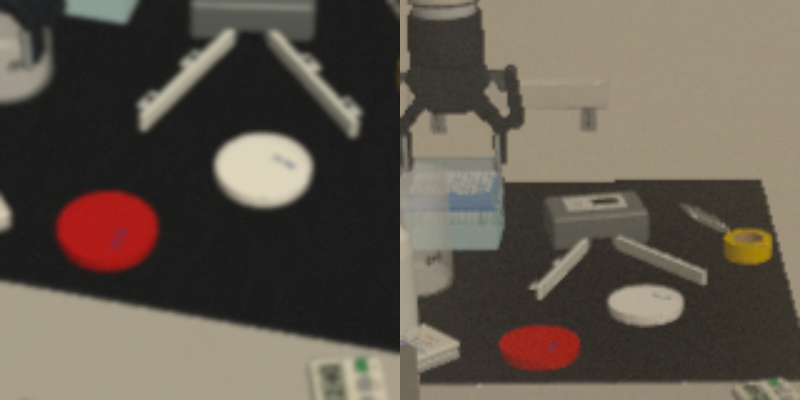

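The move was refused because every row needs all the keys, so the arm hasn't moved. The wrist view shows the white dish at (150,345), the red look-alike at (250,265) and a rail at (262,400). The white one matches the description: whitish, on the black table, just outside the rails.

```bash
python3 -m inch '[{"dx":-0.108,"dy":-0.222,"dz":0.14,"ax":0,"ay":0,"az":-17,"fingers":0},{"dx":-0.108,"dy":-0.222,"dz":0.14,"ax":0,"ay":0,"az":-17,"fingers":0},{"dx":-0.108,"dy":-0.222,"dz":0.14,"ax":0,"ay":0,"az":-17,"fingers":0},{"dx":-0.108,"dy":-0.222,"dz":0.14,"ax":0,"ay":0,"az":-17,"fingers":0},{"dx":-0.108,"dy":-0.222,"dz":0.14,"ax":0,"ay":0,"az":-17,"fingers":0},{"dx":-0.108,"dy":-0.222,"dz":0.14,"ax":0,"ay":0,"az":-17,"fingers":0},{"dx":-0.108,"dy":-0.222,"dz":0.18,"ax":0,"ay":0,"az":-17,"fingers":0},{"dx":-0.108,"dy":-0.222,"dz":0.21,"ax":0,"ay":0,"az":-17,"fingers":0},{"dx":-0.108,"dy":-0.222,"dz":0.21,"ax":0,"ay":0,"az":-17,"fingers":0}]'
python3 - <<'E'
from h import *
im,d=bot.read_camera("wrist")
im3,d3=bot.read_camera("side");cv2.imwrite("pics/s3.png",np.hstack([im[:,120:520],cv2.resize(im3[180:276,290:370],None,fx=5,fy=5)]))
P=pts("wrist",d,np.ones(d.shape,bool))
s=bot.read_state();t=s["tool_pos"];print(t,s["tcp_rot"],s["width"])
k=(np.hypot(*(P[:,:2]-t[:2]).T)<.05)&(P[:,2]>.004)&(P[:,2]<.06)
k2=np.hypot(*(P[:,:2]-[.474,-.18]).T)>.05
print(np.round(np.percentile(P[k&k2][:,2],[1,5,20]),4))
E
```

```text
time: 1.68
tool_pos: [0.4526, -0.1073, 0.0202]
tcp_rot: [-1.866, -2.523, 0.001]
wrist_force: [-0.1, 0.6, 0.2]
width: 0.496
[ 0.45479174 -0.1080634   0.02246113] [1.86700581e+00 2.52454425e+00 1.14905188e-03] 0.5034980476942202
[0.0255 0.0294 0.0359]
```

View pics/s3.png

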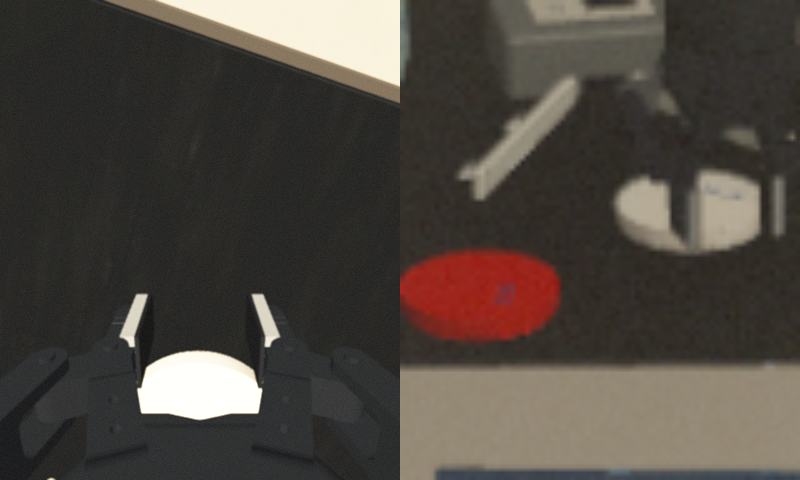

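Fingers are level, centred behind the dish and about 75 mm back from its centre. I'll lower the tool and push most of the way along the dish-to-seat line.

```bash
python3 -m inch '[{"dx":0,"dy":0,"dz":0.018,"ax":0,"ay":0,"az":0,"fingers":0},{"dx":0,"dy":0,"dz":0.018,"ax":0,"ay":0,"az":0,"fingers":0},{"dx":-0.012,"dy":0,"dz":0.018,"ax":0,"ay":0,"az":0,"fingers":0},{"dx":-0.02,"dy":0,"dz":0.018,"ax":0,"ay":0,"az":0,"fingers":0},{"dx":-0.028,"dy":0,"dz":0.018,"ax":0,"ay":0,"az":0,"fingers":0},{"dx":-0.038,"dy":0,"dz":0.018,"ax":0,"ay":0,"az":0,"fingers":0},{"dx":-0.048,"dy":0,"dz":0.018,"ax":0,"ay":0,"az":0,"fingers":0},{"dx":-0.058,"dy":0,"dz":0.018,"ax":0,"ay":0,"az":0,"fingers":0},{"dx":-0.068,"dy":0,"dz":0.018,"ax":0,"ay":0,"az":0,"fingers":0},{"dx":-0.078,"dy":0,"dz":0.018,"ax":0,"ay":0,"az":0,"fingers":0},{"dx":-0.088,"dy":0,"dz":0.018,"ax":0,"ay":0,"az":0,"fingers":0},{"dx":-0.098,"dy":0,"dz":0.018,"ax":0,"ay":0,"az":0,"fingers":0},{"dx":-0.108,"dy":0,"dz":0.018,"ax":0,"ay":0,"az":0,"fingers":0},{"dx":-0.118,"dy":0,"dz":0.018,"ax":0,"ay":0,"az":0,"fingers":0},{"dx":-0.125,"dy":0,"dz":0.018,"ax":0,"ay":0,"az":0,"fingers":0},{"dx":-0.13,"dy":0,"dz":0.018,"ax":0,"ay":0,"az":0,"fingers":0},{"dx":-0.135,"dy":0,"dz":0.018,"ax":0,"ay":0,"az":0,"fingers":0}]'
cat > chk.py <<'E'
from h import *
import sys
for cam in("scene","side"):
    im,d=bot.read_camera(cam)
    for m in bot.masks_of(cam,"dish"):
        P=pts(cam,d,m["region"]);P=P[(P[:,2]>.011)&(P[:,2]<.02)]
        if len(P)>50 and P[:,1].mean()<-.15:
            c,r=cv2.minEnclosingCircle(P[:,:2].astype(np.float32));print(cam,m["p"],np.round(c,4),round(r,4),len(P),"to seat",np.round(np.array([.5175,-.32])-c,4))
    cv2.imwrite(f"pics/{cam}_{sys.argv[1]}.png",cv2.resize(im[80:240,250:450],None,fx=4,fy=3.75))
s=bot.read_state();print(s["tool_pos"],s["wrist_force"],np.linalg.norm(s["tool_pos"][:2]-[.5175,-.32]))
E
python3 chk.py a
```

```text
time: 3.9
tool_pos: [0.4943, -0.2373, 0.0045]
tcp_rot: [1.867, 2.525, 0.001]
wrist_force: [0.7, -0.1, -0.0]
width: 0.499
scene 0.85 [ 0.5155 -0.2751] 0.0454 264 to seat [ 0.002  -0.0449]
side 0.56 [ 0.5102 -0.2785] 0.0474 160 to seat [ 0.0073 -0.0415]
[ 0.49436346 -0.23715697  0.00459392] [ 0.22185037  0.3459015  -0.05551916] 0.08601317913666008
```

View pics/scene_a.png

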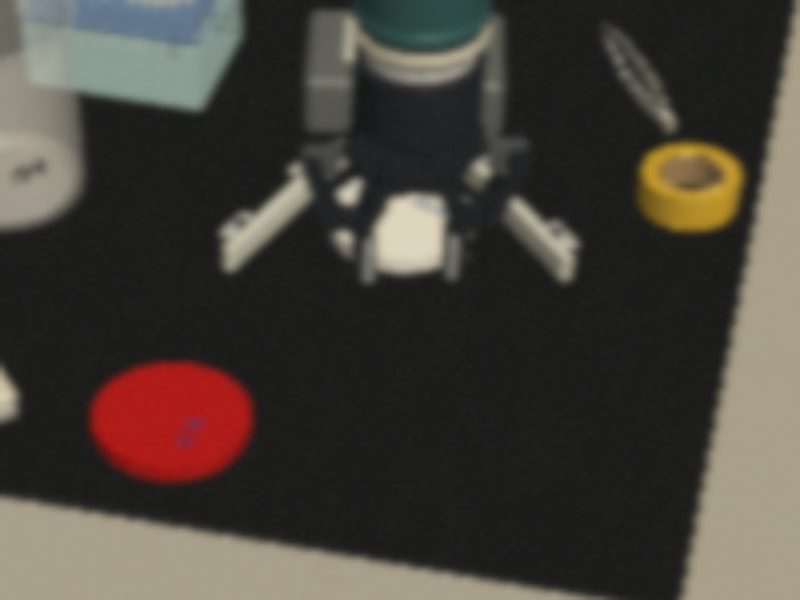

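```bash
python3 -m inch '[{"dx":-0.008,"dy":0,"dz":0,"ax":0,"ay":0,"az":0,"fingers":0},{"dx":-0.015,"dy":0,"dz":0,"ax":0,"ay":0,"az":0,"fingers":0},{"dx":-0.021,"dy":0,"dz":0,"ax":0,"ay":0,"az":0,"fingers":0},{"dx":-0.026,"dy":0,"dz":0,"ax":0,"ay":0,"az":0,"fingers":0},{"dx":-0.03,"dy":0,"dz":0,"ax":0,"ay":0,"az":0,"fingers":0},{"dx":-0.032,"dy":0,"dz":0,"ax":0,"ay":0,"az":0,"fingers":0}]'; python3 chk.py b
```

```text
time: 4.85
tool_pos: [0.5038, -0.268, 0.0046]
tcp_rot: [1.867, 2.524, 0.001]
wrist_force: [0.1, 1.0, -0.0]
width: 0.502
scene 0.73 [ 0.5264 -0.3062] 0.0476 273 to seat [-0.0089 -0.0138]
side 0.62 [ 0.519  -0.3193] 0.0555 148 to seat [-0.0015 -0.0007]
[ 0.50365526 -0.26770008  0.00454989] [-0.84394459 -0.75479225 -0.16013949] 0.05410136865762879
```

```bash
python3 -m inch '[{"dx":-0.002,"dy":0,"dz":0,"ax":0,"ay":0,"az":0,"fingers":0},{"dx":-0.003,"dy":0,"dz":0,"ax":0,"ay":0,"az":0,"fingers":0}]'
```

```text
time: 5.3
tool_pos: [0.5045, -0.2705, 0.0045]
tcp_rot: [1.867, 2.525, 0.001]
wrist_force: [0.2, -0.3, 0.8]
width: 0.502
```

Now at 51 mm behind the seat with no contact force yet, so I'll go on in small steps.

```bash
python3 -m inch '[{"dx":-0.002,"dy":0,"dz":0,"ax":0,"ay":0,"az":0,"fingers":0},{"dx":-0.003,"dy":0,"dz":0,"ax":0,"ay":0,"az":0,"fingers":0}]'
```

```text
time: 5.55
tool_pos: [0.5043, -0.2724, 0.0042]
tcp_rot: [-1.867, -2.524, -0.002]
wrist_force: [-2.8, 4.7, 3.4]
width: 0.499
```

```bash
python3 -m inch '[{"dx":-0.002,"dy":0,"dz":0,"ax":0,"ay":0,"az":0,"fingers":0},{"dx":-0.003,"dy":0,"dz":0,"ax":0,"ay":0,"az":0,"fingers":0}]'; python3 chk.py c
```

```text
time: 5.8
tool_pos: [0.5039, -0.2736, 0.004]
tcp_rot: [-1.865, -2.52, -0.003]
wrist_force: [-3.9, 7.7, 6.4]
width: 0.503
scene 0.87 [ 0.5206 -0.3106] 0.0413 233 to seat [-0.0031 -0.0094]
side 0.74 [ 0.5179 -0.3175] 0.0501 152 to seat [-0.0004 -0.0025]
[ 0.50389832 -0.2736425   0.00401097] [-3.80865876  5.42044391  6.08807728] 0.048311726802213864
```

Force has risen to about 10 N against the push, as it should at the seat. I'll back off and check with a clear view.

```bash
python3 -m inch '[{"dx":0.01,"dy":0,"dz":0,"ax":0,"ay":0,"az":0,"fingers":0},{"dx":0.03,"dy":0,"dz":0,"ax":0,"ay":0,"az":0,"fingers":0},{"dx":0.06,"dy":0,"dz":0,"ax":0,"ay":0,"az":0,"fingers":0},{"dx":0.09,"dy":0,"dz":-0.01,"ax":0,"ay":0,"az":0,"fingers":0},{"dx":0.12,"dy":0,"dz":-0.05,"ax":0,"ay":0,"az":0,"fingers":0},{"dx":0.14,"dy":0,"dz":-0.10,"ax":0,"ay":0,"az":0,"fingers":0},{"dx":0.16,"dy":0.04,"dz":-0.15,"ax":0,"ay":0,"az":0,"fingers":0},{"dx":0.16,"dy":0.08,"dz":-0.20,"ax":0,"ay":0,"az":0,"fingers":0},{"dx":0.16,"dy":0.12,"dz":-0.22,"ax":0,"ay":0,"az":0,"fingers":0},{"dx":0.16,"dy":0.14,"dz":-0.22,"ax":0,"ay":0,"az":0,"fingers":0},{"dx":0.16,"dy":0.14,"dz":-0.22,"ax":0,"ay":0,"az":0,"fingers":0}]'; python3 chk.py d
python3 - <<'E'
from h import *
im,d=bot.read_camera("wrist")
for m in bot.masks_of("wrist","dish"):
    P=pts("wrist",d,m["region"]);print(m["p"],m["box"],np.round(np.median(P,axis=0),4))
E
```

```text
time: 7.38
tool_pos: [0.5924, -0.0795, 0.2246]
tcp_rot: [-1.863, -2.523, -0.003]
wrist_force: [-0.2, 0.3, -1.2]
width: 0.502
scene 0.57 [ 0.5185 -0.3204] 0.0489 652 to seat [-0.001   0.0004]
side 0.55 [ 0.5142 -0.3164] 0.0501 243 to seat [ 0.0033 -0.0036]
[ 0.59029778 -0.08065039  0.22369844] [-0.1341579  -0.13114559  0.49924942] 0.2501754438617904
0.79 [288.1, 160.2, 379.2, 247.7] [ 0.5972 -0.0669  0.0155]
0.7 [115.3, 307.0, 301.5, 477.2] [ 0.517  -0.3079  0.0192]
0.65 [188.2, 344.7, 210.7, 357.2] [ 0.501  -0.2842  0.0149]
```

View pics/scene_d.png

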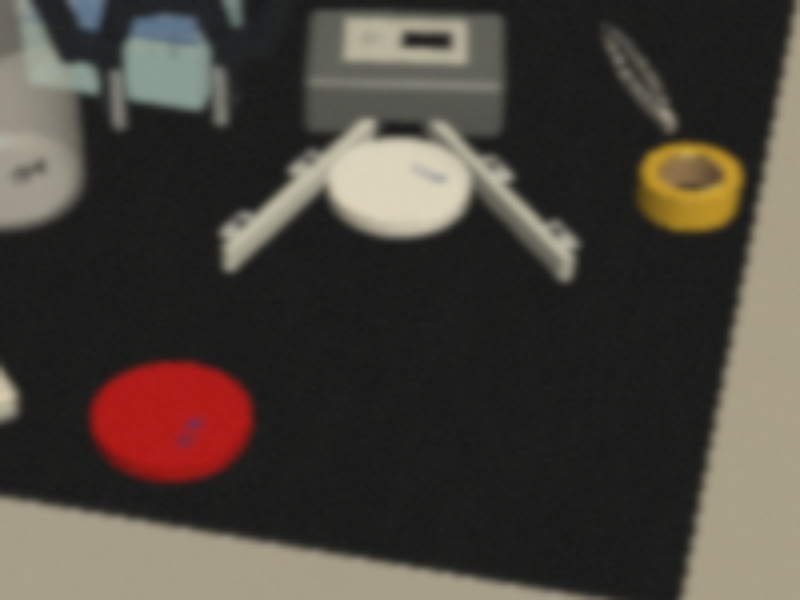

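The dish (400,187 in the crop) touches both rails and lies flat. It's 1–5 mm from the fitted seat, and the gripper is clear.

```bash
python3 -c "
from workcell import bot
print(bot.finish_job())"
```

```text
the job is handed in; nothing more can be done
None
```

The dish is seated in the reader, touching both rails, and I've handed the job in; no verdict was reported. I pushed the white dish along the table with the half-open fingers until the force rose to about 10 N at the seat. I then backed off and raised the gripper clear. It took about 7.5 s of robot time.

**Final checks:**
- **Position:** the scene camera put the dish about 1 mm from the fitted seat, and the side camera about 5 mm. Both are inside the 12 mm limit.
- **Wrist camera:** it gave a rougher figure for the dish, because its mask region looked merged with the rails. I went by the other two cameras and the picture.
- **Other dishes:** the red look-alike is where it was. I did not re-measure the tray dish, but the arm stayed well away from the tray.

My first move command was refused because rows must list every key, so it caused no motion.

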